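# Slide the castle board into its locating notches and lock it

## Task

On the assembly jig, push the loose plywood board (the one carrying the little cardboard tower) forward along its rails by its rear batten until you feel it drop into the locating notches and lie flat on the rails. Then push the wooden turn-button by its peg so that it swings in square across the board and locks it down. Just push with the fingertips: do not lift or tip the board, do not touch its freshly glued tower, and leave the other things on the bench where they are.

Things in the scene. Friction and masses are not known exactly. Their poses are not given: they have to be found in the camera images.
- jig: Fixed wooden jig, base plate 330 x 170 x 10 mm. Origin: centre of its underside, on the bench; x forward along the rails (sliding direction), y left, z up. Two rails along x, 14 mm wide, centred at y = -45 and +45 mm, tops 30 mm above the bench; open between them down to the plate. Fences at |y| = 64 to 80 mm, tops at 40 mm, guide the board (1.5 mm play). No end stop: rails run past the notches.
- board: Loose plywood board 140 (x) x 125 (y) x 10 mm, 0.3 to 0.6 kg, slides with 1.5 to 4.5 N. Origin: centre of the plywood's underside; axes as the jig's. Under it two cross ribs, 8 mm long, 7 mm deep, at x = -55 and +55 mm: it starts riding on them, 7 mm above the rail tops and 45 to 90 mm short of the notches. When both ribs drop in, the plywood lies on the rail tops.
- push_face (a point): Middle of the push face at the board's rear: x = -70, y = 0, z = 15 mm in the board's frame, axes as the board's. It is the rear face of a batten 12 mm thick, 80 mm wide (y), 18 mm high standing on the board's rear edge; with the board's edge the face reaches from z = 0 to 28 mm above the board's origin.
- tower: Little cardboard tower glued on the board (moves with it), 44 mm across and 46 mm high. Origin: centre of its foot, 10 mm behind and 5 mm right of the board's centre, on the board's top. Not to be touched.
- seat (a point): Point on the jig at rail-top height (x = 35, y = 0, z = 30 mm in the jig's frame), axes as the jig's: the board's origin is here when seated. Each rail has two notches for the ribs, 12 mm long and 9 mm deep, centred 55 mm ahead of and behind this point (2 mm play either way).
- turn_button (a joint): Wooden turn-button, bar 64 x 14 x 10 mm on a vertical pivot on the left fence, underside 43 mm above the bench: 3 mm over the seated board, but it hits a board still riding high. 0 rad: points forward along the fence; positive swings inward, clockwise from above; 1.57: square across the board; stop at 1.6. Starts at -0.6 to -0.05, stays where left; 0.7 N at the peg moves it.
- pivot (a point): Pivot point of the turn-button (fixed on the jig at x = 80, y = 72, z = 43 mm in the jig's frame), at the underside of the bar.
- peg (a point): Upright round peg 12 mm in diameter on the turn-button, 45 mm from the pivot axis, standing 30 mm above the bar (53 to 83 mm above the bench). This point is on the peg's axis, 15 mm below its top.
- glue: Bystander: glue bottle, 44 mm across, 95 mm high, to the right of the jig. Origin: centre of its base.
- tape: Bystander: roll of tape lying flat, 96 mm across, 30 mm high, ahead of the jig. Origin: centre of its underside.
- pot: Bystander: small white pot, 64 mm across, 55 mm high, left of the jig's rear part. Origin: centre of its base.
- pliers: Bystander: pliers with red handles, about 135 mm long, lying on the right of the bench. Origin: near the joint, on the bench.
- file: Bystander: pointed hand tool with red handle, 200 mm long, lying on the left of the bench. Origin: about its middle, on the bench.
- tube: Bystander: upright open cardboard tube, 60 mm across, 110 mm high, on the left of the bench. Origin: centre of its base.
- brush: Bystander: brush 170 mm long, lying on the right of the bench. Origin: about its middle, on the bench.
Things that resemble listed ones, but are neither listed nor needed, are in the scene too. Of the things shaped like the board, the plywood one is meant.

How it is judged:
By the outcome, as a careful person would: the job done as asked, in the order asked, and still so for the second after the job is handed in, with the robot touching nothing.
It also fails if it takes over 45 s, if anything falls off the work surface, if the arm or the gripper's body presses on something with over 40 N, if the wrist force passes 120 N, or if a joint passes its speed limit or range.

## Robot

A 6-joint arm with a two-finger parallel gripper is mounted at the origin on the work surface. World frame = base frame: x ahead of the robot, y to its left, z up, the work surface at z = 0. Lengths are in m, angles in degrees, forces in N, time in s.
With the tool pointing down it reaches from about 0.4 to 0.825 m from the base axis. Payload 7 kg.
Tool frame: the origin (TCP) lies between the finger pads; the fingertips stand 19 mm ahead of it and the grasp point (between the pads) is the TCP; y points along the fingers, x is the direction in which the jaws open and shut, and the axes are right-handed (so a half turn about y gives the same grasp; the last joint's range is limited). The gripper opens to 88 mm and grips with 3 to 60 N. Pads are 19 mm wide; open, the fingers measure 130 mm over their backs; the gripper's body (78 mm by 193 mm) begins 47 mm behind the grasp point.
Start: joints at [-60.613, 20.546, 0.682, 0, -70.136, -16.507], TCP at [0.15, -0.658, 0.246] pointing down, gripper open.
Joint ranges: [-176.03, 176.03], [-82.01, 121.73], [-58.28, 71.71], [-173.87, 95.51], [-174.79, -0.11], [-173.66, 173.66]. Speed limits (degrees/s): [136.94, 136.94, 172.46, 180, 180, 180].

## Interface

Orientations are given as [roll, pitch, yaw] about the fixed x, y, z axes, in that order (R = Rz(yaw) Ry(pitch) Rx(roll)).
In Python, from plant import r gives the robot as it stands. The module is installed in compiled form; this text tells all that it offers.
- The arm moves only by the tool jog_arm, never from a script. Its argument "steps" is a list of rows, each a list of 5 numbers: the closure, from 0 (fully open) to 1 (shut), then the shift along the tool's x, y, z in m, then the turn about the tool's y in degrees. In form: [[jaw, x, y, z, turn], ...]. A call has 1 to 12 rows; each row shifts and turns the commanded pose from where the row before left it, along the tool's axes as they then stand; what a row does not reach is not made up. A row lasts 1/12 s, in which the tool goes at most 41.7 mm and 7.16 degrees, less where a joint would pass 70% of its speed; a pose out of reach is approached as far as the arm can. A call with a gripper value outside its range is refused whole. The fingers move at their own pace and stop on an object; "squeeze" is the grip in N (left out, the last holds). Time passes only in rows, so rows that do not move let the fingers close. It gives the time, the measured TCP pose, the force and the opening at its end, in the units of the state.
- r.get_state(): the state, without advancing time (a new reading comes with each control period).
- r.capture(name): name is "side" or "top"; returns a dict with "image" (384x512x3 uint8, red, green, blue), "vfov" (degrees; the focal length in pixels is half the picture's height over the tangent of half this angle, whatever the lens; pixels are square), "cx", "cy" (the principal point, pixels), "D" ([k1, k2, p1, p2, k3] as OpenCV has them; the pictures are not rectified), "R" (3x3) and "t" (3): a world point X has camera coordinates R X + t. Camera axes: x right, y down, z forward; pixel columns grow to the right and rows downward; lengths in m; the calibration is good to about 2 mm. A picture is of the moment at which its call begins. There is no depth.
- r.close_job(): hands the job in, once; it reports no verdict.
The state is a dict: "time_s": time; "joints": joint angles; "qd": joint speeds; "joint_torque": joint torques, N m; "tcp_pos": TCP position; "eef_rot": TCP orientation; "contact_force": force on the tool from outside, world axes, zero at the start; "moment": the same for the moment, N m; "gripper_width": finger opening in m.
Only numpy, scipy, OpenCV 4.12 (cv2) and the standard library are available. Lean on these libraries where they do the work, as an engineer would, in place of code of your own. Each camera call takes 0.05 s, during which the arm holds its last target.

## Working session

There is one attempt and no reset: what is moved stays moved. The work goes in short steps, Python scripts to look and compute and a tool call to move; the robot and the scene stay as the last step left them, time stands still between calls to the robot, and variables do not carry over. Pictures are saved under pics/ and viewed, and the job is handed in when it is done.

Besides the shell and the picture viewer there is one more tool, called after ">>>" in YAML: its name, and indented under it one key for each argument. jog_arm: Moves the arm, as the interface text tells. Its arguments: {"type":"object","properties":{"steps":{"type":"array","items":{"type":"array","items":{"type":"number"}}},"squeeze":{"type":"number"}},"required":["steps"]}

```bash
mkdir -p pics; cat > h.py <<'E'
from plant import r
import numpy as np, cv2
def cap(n,f):
    c=r.capture(n); cv2.imwrite('pics/'+f,c['image'][:,:,::-1]); 
    np.savez('pics/'+f+'.npz',**{k:np.array(v) for k,v in c.items()}); return c
def load(f): return dict(np.load('pics/'+f+'.npz'))
def K(c):
    H=c['image'].shape[0]; f=H/2/np.tan(np.radians(float(c['vfov']))/2)
    return np.array([[f,0,float(c['cx'])],[0,f,float(c['cy'])],[0,0,1]])
def ray(c,uv):
    p=cv2.undistortPoints(np.array(uv,float).reshape(-1,1,2),K(c),np.array(c['D'],float)).reshape(-1,2)
    R=np.array(c['R']);t=np.array(c['t'])
    d=np.c_[p,np.ones(len(p))]@R; return -R.T@t,d
def onz(c,uv,z):
    o,d=ray(c,uv); return o+d*((z-o[2])/d[:,2])[:,None]
def proj(c,X):
    return cv2.projectPoints(np.array(X,float).reshape(-1,1,3),cv2.Rodrigues(np.array(c['R'],float))[0],np.array(c['t'],float),K(c),np.array(c['D'],float))[0].reshape(-1,2)
E
python3 - <<'E'
from h import *
for n in('top','side'):
    c=cap(n,n+'0.png'); print(n,c['vfov'],c['cx'],c['cy'],c['D'],-np.array(c['R']).T@c['t'],np.round(c['R'],3).tolist())
s=r.get_state(); print(s)
E
```

```text
top 54.78413660568911 250.48056344647486 188.9650481798509 [-0.06804881  0.          0.          0.          0.        ] [0.33815339 0.02526127 1.12647869] [[0.029, -0.999, -0.031], [-0.984, -0.023, -0.175], [0.174, 0.035, -0.984]]
side 46.69765501523689 253.2684291968392 194.17291589071368 [-0.02623318  0.          0.          0.          0.        ] [-0.03315373  0.85399282  0.96808262] [[-0.822, -0.568, 0.021], [-0.399, 0.55, -0.733], [0.405, -0.611, -0.68]]
{'time_s': 0.1, 'joints': array([-6.06111378e+01,  2.05880571e+01,  6.38651896e-01, -1.67467884e-02,
       -7.01363928e+01, -1.65071841e+01]), 'qd': array([ 0.10313081, -0.04816648,  0.06394197,  0.00879715, -0.08397286,
        0.04878725]), 'joint_torque': array([ 7.39514253e-04, -5.84163952e+01,  2.93754905e+01,  7.01554924e+00,
        1.02600738e-02, -7.24478900e-05]), 'tcp_pos': array([ 0.15036369, -0.65761555,  0.24470846]), 'eef_rot': array([-8.99907146e+01, -8.67353929e-02,  1.02875969e+02]), 'contact_force': array([ 0.02653489,  0.33457103, -0.31244966]), 'moment': array([-0.01338521,  0.03677359,  0.01577138]), 'gripper_width': 0.08765656909451476}
```

View pics/top0.png

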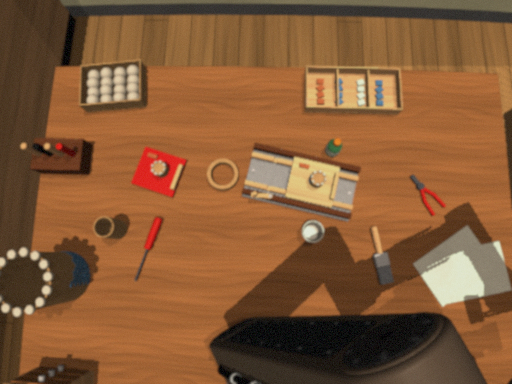

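View pics/side0.png

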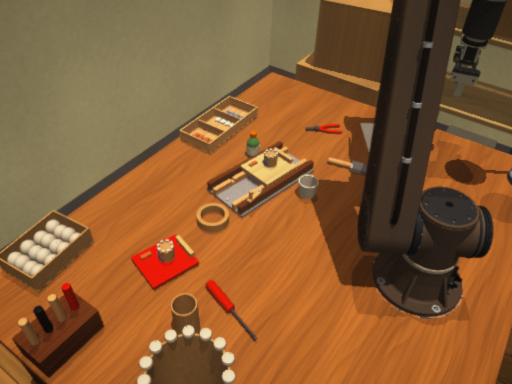

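```bash
python3 - <<'E'
from h import *
a=cv2.imread('pics/top0.png')[130:230,195:375]; cv2.imwrite('pics/tz.png',cv2.resize(a,None,fx=4.4,fy=4.4,interpolation=cv2.INTER_CUBIC))
a=cv2.imread('pics/side0.png')[120:235,190:330]; cv2.imwrite('pics/sz.png',cv2.resize(a,None,fx=5,fy=5,interpolation=cv2.INTER_CUBIC))
E
```

```text
(no output)
```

View pics/tz.png

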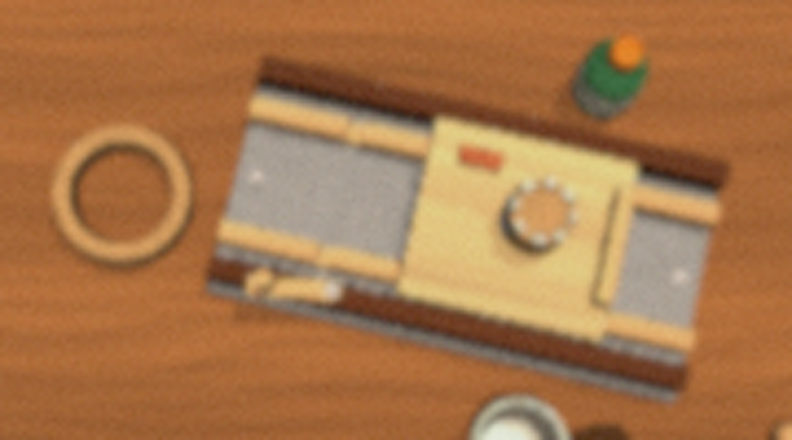

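View pics/sz.png

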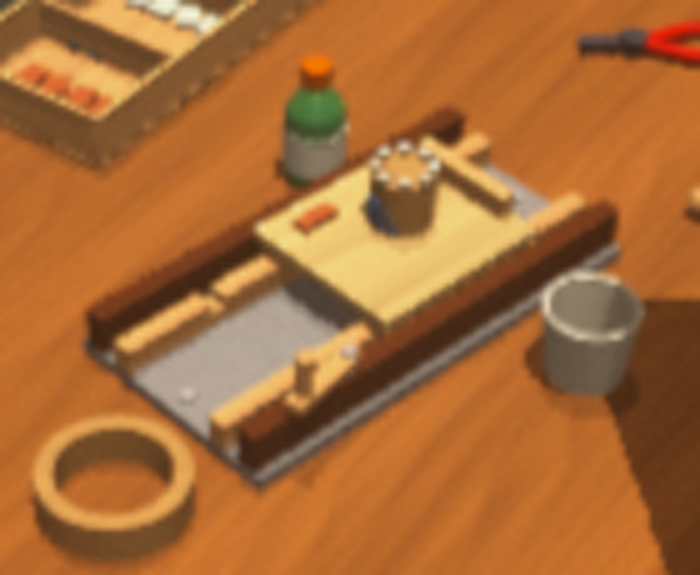

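```bash
cat >> h.py <<'E'
def tz(p): return (np.array(p,float)+.5)/4.4-.5+[195,130]
def sz(p): return (np.array(p,float)+.5)/5-.5+[190,120]
E
python3 - <<'E'
from h import *
c=load('top0.png'); s=load('side0.png')
# top-view fence mask
im=c['image'].astype(int); sub=im[130:230,195:375]
m=((sub.max(2)<105)&(sub[:,:,0]-sub[:,:,2]>15)).astype(np.uint8)
n,l,st,ce=cv2.connectedComponentsWithStats(m)
for i in range(1,n):
    if st[i,4]>60:
        ys,xs=np.nonzero(l==i); rc=cv2.minAreaRect(np.c_[xs,ys].astype(np.float32)); b=cv2.boxPoints(rc)+[195,130]
        print(st[i],rc); print(np.round(b,1).tolist()); print(np.round(onz(c,b,.04),4).tolist())
P=onz(c,tz([[265,58],[728,160],[690,385],[208,283]]),.04); print('fence corners top',P.round(4))
Q=onz(s,sz([[90,312],[460,110],[617,208],[245,432]]),.04); print('side',Q.round(4))
E
```

```text
[130  10  17  17  62] ((136.729736328125, 18.378374099731445), (12.322250366210938, 15.11219310760498), 35.53767776489258)
[[322.3, 150.9], [331.1, 138.6], [341.1, 145.8], [332.4, 158.1]]
[[0.6519, -0.1499, 0.04], [0.6913, -0.177, 0.04], [0.6694, -0.2071, 0.04], [0.6302, -0.18, 0.04]]
[ 59  15  40  14 160] ((78.53279113769531, 21.36065673828125), (40.02462387084961, 5.153385162353516), 13.240518569946289)
[[253.5, 149.3], [254.6, 144.3], [293.6, 153.4], [292.4, 158.5]]
[[0.6526, 0.0586, 0.04], [0.6685, 0.0555, 0.04], [0.6421, -0.0631, 0.04], [0.6264, -0.0597, 0.04]]
[146  37  18   7  66] ((154.4423065185547, 39.7884635925293), (17.650453567504883, 3.7262067794799805), 11.309932708740234)
[[340.4, 169.9], [341.2, 166.2], [358.5, 169.7], [357.7, 173.3]]
[[0.5944, -0.2038, 0.04], [0.6057, -0.2061, 0.04], [0.5962, -0.2579, 0.04], [0.585, -0.2555, 0.04]]
[ 74  69  80  20 212] ((113.76402282714844, 77.88177490234375), (81.0221939086914, 3.5009591579437256), 13.284867286682129)
[[268.9, 200.3], [269.7, 196.9], [348.6, 215.5], [347.8, 218.9]]
[[0.4973, 0.0086, 0.04], [0.5075, 0.0064, 0.04], [0.4578, -0.226, 0.04], [0.4477, -0.2234, 0.04]]
fence corners top [[ 0.6732  0.055   0.04  ]
 [ 0.6078 -0.263   0.04  ]
 [ 0.4532 -0.2342  0.04  ]
 [ 0.5144  0.0893  0.04  ]]
side [[ 0.6685  0.0575  0.04  ]
 [ 0.594  -0.2638  0.04  ]
 [ 0.4501 -0.2322  0.04  ]
 [ 0.5258  0.0877  0.04  ]]
```

```bash
python3 - <<'E'
from h import *
c=load('top0.png'); s=load('side0.png')
from scipy.ndimage import map_coordinates, gaussian_filter
def edge(c,A,B,z,w=.012,n=40,lo=.05,hi=.95,sign=0):
    # A,B world xy approx; find max gradient perpendicular, in world plane z
    g=gaussian_filter(c['image'].astype(float).sum(2),.6)
    A=np.array(A);B=np.array(B);d=(B-A)/np.linalg.norm(B-A);nn=np.array([-d[1],d[0]])
    off=np.linspace(-w,w,97); pts=[]
    for t in np.linspace(lo,hi,n):
        p=A+(B-A)*t; X=np.c_[p+off[:,None]*nn,np.full(97,z)]
        uv=proj(c,X); v=map_coordinates(g,[uv[:,1],uv[:,0]],order=1)
        gr=np.gradient(v); gr=gr*sign if sign else abs(gr); gr=gaussian_filter(gr,4)
        k=gr.argmax(); pts.append(p+off[k]*nn)
    pts=np.array(pts,np.float32); l=cv2.fitLine(pts,cv2.DIST_HUBER,0,.001,.001).ravel()
    r_=abs((pts-l[2:])@[-l[1],l[0]])
    if l[1]<0:l[:2]*=-1
    return np.degrees(np.arctan2(l[1],l[0])),l[2:],np.median(r_)
print('TOP')
print('Rfence outer',edge(c,(.6078,-.263),(.6732,.055),.04))
print('Rfence inner',edge(c,(.592,-.260),(.6575,.058),.04))
print('Lfence inner',edge(c,(.469,-.237),(.530,.086),.04,hi=.6))
print('Lfence outer',edge(c,(.4532,-.2342),(.5144,.0893),.04))
print('Lplate',edge(c,(.4482,-.2342),(.5094,.0893),.01))
print('SIDE')
print('Lfence outer',edge(s,(.4501,-.2322),(.5258,.0877),.04))
print('Rfence outer',edge(s,(.594,-.2638),(.6685,.0575),.04))
print('Lplate',edge(s,(.4482,-.2342),(.5094,.0893),.01))
# board corners
b=tz([[436,116],[638,160],[606,342],[400,294]]); P=onz(c,b,.047); print('board',P.round(4), np.linalg.norm(np.diff(P,axis=0),axis=1),P.mean(0))
b=sz([[256,228],[385,328]]); print('side board front corners',onz(s,b,.047).round(4))
print('batten rear top in top view',onz(c,tz([[635,190],[612,305]]),.065).round(4))
print('batten side',onz(s,sz([[436,138],[513,195]]),.065).round(4))
print('tower top',onz(c,tz([[543,212]]),.093).round(4), onz(s,sz([[405,163]]),.093).round(4))
print('pegtop T',onz(c,tz([[260,276]]),.083).round(4),'S',onz(s,sz([[303,355]]),.083).round(4))
print('pivot T',onz(c,tz([[331,290]]),.055).round(4),'S',onz(s,sz([[348,351]]),.055).round(4))
E
```

```text
TOP
Rfence outer (np.float32(75.50087), array([ 0.63691986, -0.09484997], dtype=float32), np.float32(0.003922092))
Rfence inner (np.float32(79.71908), array([ 0.6229145 , -0.09603205], dtype=float32), np.float32(0.0029500034))
Lfence inner (np.float32(76.55644), array([ 0.49028736, -0.12522478], dtype=float32), np.float32(0.00068387395))
Lfence outer (np.float32(77.23678), array([ 0.48404542, -0.06012432], dtype=float32), np.float32(0.0010323))
Lplate (np.float32(77.86969), array([ 0.49060267, -0.04839211], dtype=float32), np.float32(0.0005771378))
SIDE
Lfence outer (np.float32(78.08849), array([ 0.50098723, -0.06286197], dtype=float32), np.float32(0.0021631098))
Rfence outer (np.float32(74.96179), array([ 0.6388732 , -0.07835253], dtype=float32), np.float32(0.0028264238))
Lplate (np.float32(77.801216), array([ 0.4835533 , -0.07798877], dtype=float32), np.float32(0.0003041816))
board [[ 0.6323 -0.0629  0.047 ]
 [ 0.6046 -0.2     0.047 ]
 [ 0.4798 -0.1771  0.047 ]
 [ 0.5089 -0.0399  0.047 ]] [0.13988152 0.12689026 0.1402875 ] [ 0.55638784 -0.11999268  0.047     ]
side board front corners [[ 0.628  -0.0652  0.047 ]
 [ 0.5054 -0.0326  0.047 ]]
batten rear top in top view [[ 0.5796 -0.194   0.065 ]
 [ 0.502  -0.1779  0.065 ]]
batten side [[ 0.5733 -0.1969  0.065 ]
 [ 0.4991 -0.1744  0.065 ]]
tower top [[ 0.5573 -0.1286  0.093 ]] [[ 0.5562 -0.1298  0.093 ]]
pegtop T [[0.5128 0.0531 0.083 ]] S [[0.5104 0.0506 0.083 ]]
pivot T [[0.5092 0.0064 0.055 ]] S [[0.5074 0.006  0.055 ]]
```

>>> jog_arm:
  steps:
    - [1, 0, 0, 0, -7]
    - [1, 0, 0, 0, -7]
    - [1, 0, 0, 0, -7]
    - [1, 0, 0, 0, -7]
    - [1, 0, 0, 0, -7]
    - [1, 0, 0, 0, -7]
    - [1, 0, 0, 0, -7]
    - [1, 0, 0, 0, -7]
    - [1, 0, 0, 0, -7]
    - [1, 0, 0, 0, -2]
    - [1, 0, 0, 0, 0]
  squeeze: 10

```text
time_s: 1.02
tcp_pos: [0.1504, -0.6578, 0.245]
eef_rot: [-90.0, -0.0, 168.0]
contact_force: [-0.3, 0.1, 0.4]
gripper_width: 0.0197
```

```bash
cat >> h.py <<'E'
F=np.array([np.cos(np.radians(78)),np.sin(np.radians(78))]);L=np.array([-F[1],F[0]]);J=np.array([.5615,-.0875])
def jig(p): d=np.array(p)[:2]-J; return d@F*1e3,d@L*1e3
def world(fx,ly): return J+F*fx/1e3+L*ly/1e3
def st():
    from scipy.spatial.transform import Rotation as Ro
    s=r.get_state(); print('t',s['time_s'],'tcp',s['tcp_pos'].round(4),'jig',np.round(jig(s['tcp_pos']),1),'rot',s['eef_rot'].round(2),'F',s['contact_force'].round(2),'Fx,Fl',(s['contact_force'][:2]@F).round(2),(s['contact_force'][:2]@L).round(2),'w',s['gripper_width']); return s,Ro.from_euler('xyz',s['eef_rot'],degrees=True).as_matrix()
def delta(P): 
    s,R=st(); print('tool shift',(R.T@(np.array(P)-s['tcp_pos'])).round(4))
E
python3 - <<'E'
from h import *
c=load('top0.png');s=load('side0.png')
print('face jig',jig((.541,-.187)))
print('glue cap T',jig(onz(c,tz([[627,52]]),.09)[0]),'S',jig(onz(s,sz([[317,68]]),.09)[0]))
# target: 110 behind jig? 40 behind face
fx=jig((.541,-.187))[0]-42
delta([*world(fx,0),.13])
E
```

```text
face jig (np.float64(-101.58787593477773), np.float64(-0.6351874213240881))
glue cap T (np.float64(-73.41248429759366), np.float64(-123.51738226683976)) S (np.float64(-75.58464728077453), np.float64(-121.50747068995118))
t 1.0167 tcp [ 0.1504 -0.6578  0.245 ] jig [-643.3  283.6] rot [-9.0050e+01 -3.0000e-02  1.6797e+02] F [-0.3   0.1   0.42] Fx,Fl 0.03 0.31 w 0.019737762403397068
tool shift [-0.2834  0.1153 -0.4997]
```

>>> jog_arm:
  steps:
    - [1, -0.018, 0, -0.031, 0]
    - [1, -0.018, 0, -0.031, 0]
    - [1, -0.018, 0, -0.031, 0]
    - [1, -0.018, 0, -0.031, 0]
    - [1, -0.018, 0, -0.031, 0]
    - [1, -0.018, 0, -0.031, 0]
    - [1, -0.018, 0, -0.031, 0]
    - [1, -0.018, 0, -0.031, 0]
    - [1, -0.018, 0, -0.031, 0]
    - [1, -0.018, 0, -0.031, 0]
    - [1, -0.018, 0, -0.031, 0]
    - [1, -0.018, 0, -0.031, 0]

```text
time_s: 2.02
tcp_pos: [0.4405, -0.3381, 0.2456]
eef_rot: [-90.0, 0.0, 167.8]
contact_force: [1.2, -0.9, 0.6]
gripper_width: 0.0003
```

>>> jog_arm:
  steps:
    - [1, -0.018, 0, -0.031, 0]
    - [1, -0.018, 0, -0.031, 0]
    - [1, -0.018, 0, -0.031, 0]
    - [1, -0.013, 0, -0.031, 0]
    - [1, 0, 0.02, 0, 0]
    - [1, 0, 0.02, 0, 0]
    - [1, 0, 0.02, 0, 0]
    - [1, 0, 0, 0, 0]
    - [1, 0, 0, 0, 0]

```text
time_s: 2.77
tcp_pos: [0.5307, -0.2324, 0.1849]
eef_rot: [-90.0, -0.1, 167.8]
contact_force: [0.6, -0.0, 0.6]
gripper_width: 0.0005
```

```bash
python3 - <<'E'
from h import *
fx=-101.6-42
delta([*world(fx,0),.066])
c=cap('side','s1.png'); cv2.imwrite('pics/s1z.png',cv2.resize(c['image'][60:235,190:400,::-1],None,fx=3.4,fy=3.4,interpolation=cv2.INTER_CUBIC))
c=cap('top','t1.png'); cv2.imwrite('pics/t1z.png',cv2.resize(c['image'][130:230,195:375,::-1],None,fx=4.4,fy=4.4,interpolation=cv2.INTER_CUBIC))
E
```

```text
t 2.7667 tcp [ 0.5307 -0.2324  0.1849] jig [-148.2    0. ] rot [-8.9970e+01 -1.5000e-01  1.6782e+02] F [ 0.63 -0.05  0.61] Fx,Fl 0.09 -0.63 w 0.0004749839704121922
tool shift [-0.0003  0.1189 -0.0046]
```

View pics/s1z.png

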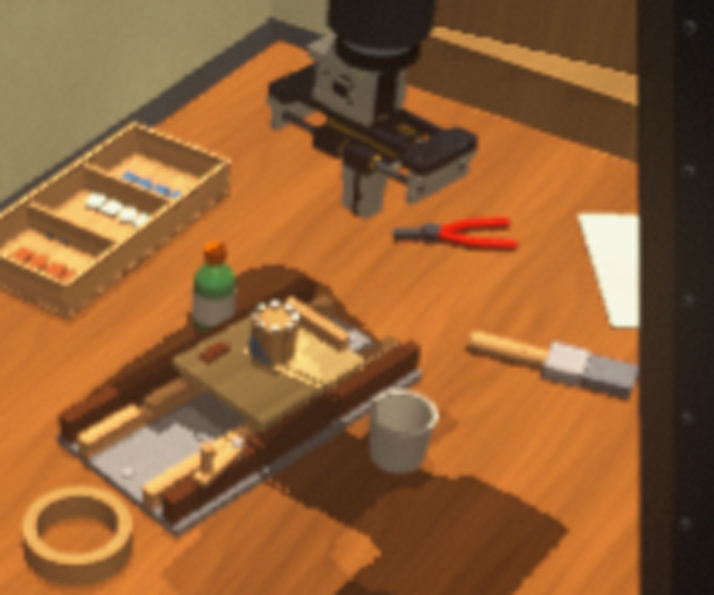

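View pics/t1z.png

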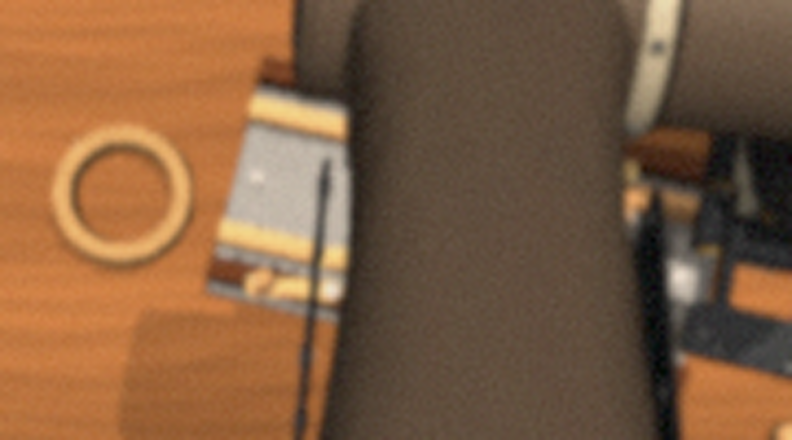

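>>> jog_arm:
  steps:
    - [1, 0, 0.02, 0, 0]
    - [1, 0, 0.02, 0, 0]
    - [1, 0, 0.02, 0, 0]
    - [1, 0, 0.02, 0, 0]
    - [1, 0, 0.02, 0, 0]
    - [1, 0, 0.015, 0, 0]
    - [1, 0, 0.005, 0, 0]
    - [1, 0, 0, 0, 0]

```text
time_s: 3.53
tcp_pos: [0.5313, -0.2327, 0.0655]
eef_rot: [-90.0, -0.0, 167.8]
contact_force: [0.5, -0.3, 0.9]
gripper_width: 0.0008
```

```bash
python3 - <<'E'
from h import *
st()
c=cap('side','s2.png'); cv2.imwrite('pics/s2z.png',cv2.resize(c['image'][120:235,190:330,::-1],None,fx=5,fy=5,interpolation=cv2.INTER_CUBIC))
E
```

```text
t 3.5333 tcp [ 0.5313 -0.2327  0.0655] jig [-148.3   -0.6] rot [-8.9990e+01 -4.0000e-02  1.6785e+02] F [ 0.45 -0.31  0.87] Fx,Fl -0.21 -0.51 w 0.000843462160098431
```

View pics/s2z.png

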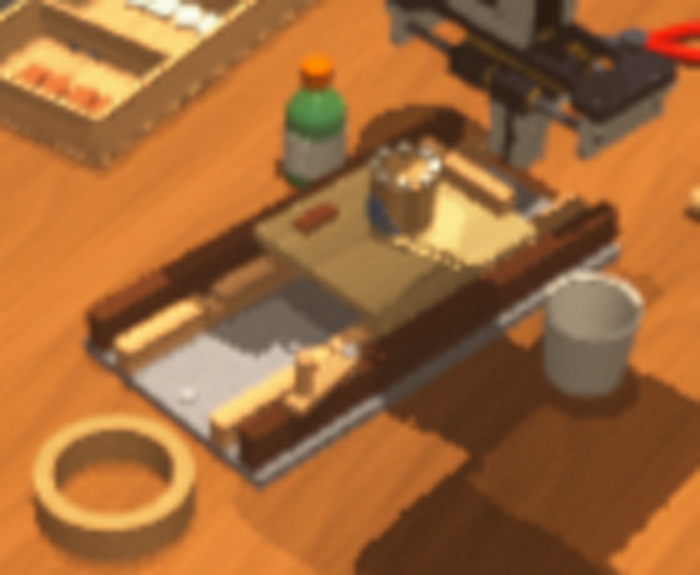

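>>> jog_arm:
  steps:
    - [1, 0, 0, -0.008, 0]
    - [1, 0, 0, -0.008, 0]
    - [1, 0, 0, -0.008, 0]
    - [1, 0, 0, -0.004, 0]
    - [1, 0, 0, -0.002, 0]
    - [1, 0, 0, -0.002, 0]
    - [1, 0, 0, -0.002, 0]
    - [1, 0, 0, -0.002, 0]
    - [1, 0, 0, -0.002, 0]

```text
time_s: 4.33
tcp_pos: [0.5392, -0.1957, 0.0657]
eef_rot: [-90.0, -0.0, 167.9]
contact_force: [-0.9, -3.7, 0.9]
gripper_width: 0.0006
```

```bash
python3 -c "
from h import *
st()"
```

```text
t 4.3333 tcp [ 0.5392 -0.1957  0.0657] jig [-110.5   -0.7] rot [-89.97  -0.   167.88] F [-0.93 -3.75  0.9 ] Fx,Fl -3.86 0.13 w 0.0005652648137685255
```

>>> jog_arm:
  steps:
    - [1, 0, 0, -0.003, 0]
    - [1, 0, 0, -0.003, 0]
    - [1, 0, 0, -0.004, 0]
    - [1, 0, 0, -0.004, 0]
    - [1, 0, 0, -0.004, 0]
    - [1, 0, 0, -0.004, 0]
    - [1, 0, 0, -0.004, 0]
    - [1, 0, 0, -0.004, 0]
    - [1, 0, 0, -0.004, 0]
    - [1, 0, 0, -0.004, 0]
    - [1, 0, 0, -0.004, 0]
    - [1, 0, 0, -0.003, 0]

```text
time_s: 5.33
tcp_pos: [0.5488, -0.1509, 0.0657]
eef_rot: [-90.0, 0.0, 167.9]
contact_force: [-1.1, -4.8, 3.7]
gripper_width: 0.0007
```

```bash
python3 - <<'E'
from h import *
st()
c=cap('side','s3.png'); cv2.imwrite('pics/s3z.png',cv2.resize(c['image'][120:235,190:330,::-1],None,fx=5,fy=5,interpolation=cv2.INTER_CUBIC))
E
```

```text
t 5.3333 tcp [ 0.5488 -0.1509  0.0657] jig [-64.7  -0.8] rot [-89.99   0.   167.9 ] F [-1.07 -4.77  3.68] Fx,Fl -4.89 0.06 w 0.0006856126298764931
```

View pics/s3z.png

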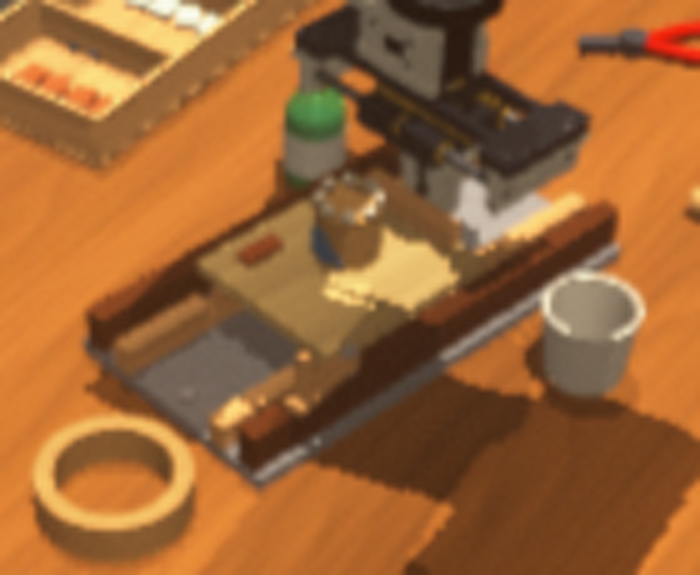

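>>> jog_arm:
  steps:
    - [1, 0, 0, -0.002, 0]
    - [1, 0, 0, -0.002, 0]
    - [1, 0, 0, -0.002, 0]
    - [1, 0, 0, -0.002, 0]
    - [1, 0, 0, -0.002, 0]
    - [1, 0, 0, -0.001, 0]
    - [1, 0, 0, -0.001, 0]
    - [1, 0, 0, -0.001, 0]

```text
time_s: 6.05
tcp_pos: [0.5514, -0.1386, 0.0656]
eef_rot: [-90.0, -0.0, 167.9]
contact_force: [-0.9, -4.9, 3.7]
gripper_width: 0.0002
```

>>> jog_arm:
  steps:
    - [1, 0, 0, -0.001, 0]
    - [1, 0, 0, -0.001, 0]

```text
time_s: 6.22
tcp_pos: [0.5518, -0.1367, 0.0656]
eef_rot: [-90.0, -0.0, 167.9]
contact_force: [-0.9, -4.3, 2.6]
gripper_width: 0.0009
```

>>> jog_arm:
  steps:
    - [1, 0, 0, -0.001, 0]
    - [1, 0, 0, -0.001, 0]

```text
time_s: 6.38
tcp_pos: [0.5521, -0.1344, 0.0653]
eef_rot: [-90.0, -0.0, 167.9]
contact_force: [-0.4, -3.8, 1.4]
gripper_width: 0.0003
```

```bash
python3 - <<'E'
from h import *
st()
c=cap('side','s4.png'); cv2.imwrite('pics/s4z.png',cv2.resize(c['image'][120:235,190:330,::-1],None,fx=5,fy=5,interpolation=cv2.INTER_CUBIC))
E
```

```text
t 6.3833 tcp [ 0.5521 -0.1344  0.0653] jig [-47.9  -0.6] rot [-9.0010e+01 -2.0000e-02  1.6787e+02] F [-0.45 -3.79  1.4 ] Fx,Fl -3.8 -0.35 w 0.00031020918806544796
```

View pics/s4z.png

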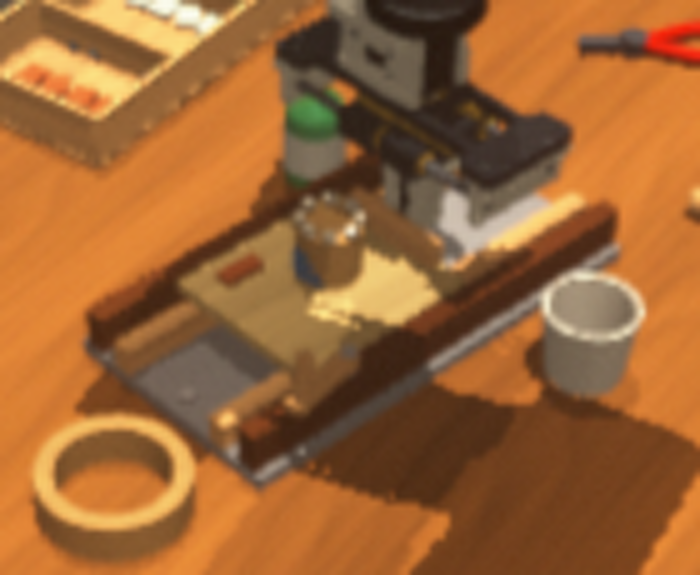

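>>> jog_arm:
  steps:
    - [1, 0, 0, -0.001, 0]
    - [1, 0, 0, -0.001, 0]

```text
time_s: 6.6
tcp_pos: [0.5525, -0.1326, 0.0653]
eef_rot: [-90.0, -0.0, 167.9]
contact_force: [-0.2, -3.3, 1.1]
gripper_width: 0.0001
```

>>> jog_arm:
  steps:
    - [1, 0, 0, -0.001, 0]
    - [1, 0, 0, 0, 0]

```text
time_s: 6.77
tcp_pos: [0.5526, -0.1318, 0.0654]
eef_rot: [-90.0, -0.0, 167.9]
contact_force: [-0.4, -4.1, 0.2]
gripper_width: 0.0003
```

>>> jog_arm:
  steps:
    - [1, 0, 0, -0.001, 0]
    - [1, 0, 0, 0, 0]

```text
time_s: 6.93
tcp_pos: [0.5527, -0.1317, 0.0654]
eef_rot: [-89.9, -0.1, 167.9]
contact_force: [-1.0, -9.3, -0.1]
gripper_width: 0.0004
```

```bash
python3 - <<'E'
from h import *
st()
c=cap('side','s5.png'); cv2.imwrite('pics/s5z.png',cv2.resize(c['image'][120:235,190:330,::-1],None,fx=5,fy=5,interpolation=cv2.INTER_CUBIC))
E
```

```text
t 6.9333 tcp [ 0.5527 -0.1317  0.0654] jig [-45.1  -0.5] rot [-8.9920e+01 -5.0000e-02  1.6788e+02] F [-1.01 -9.31 -0.11] Fx,Fl -9.31 -0.95 w 0.00035845994545059335
```

View pics/s5z.png

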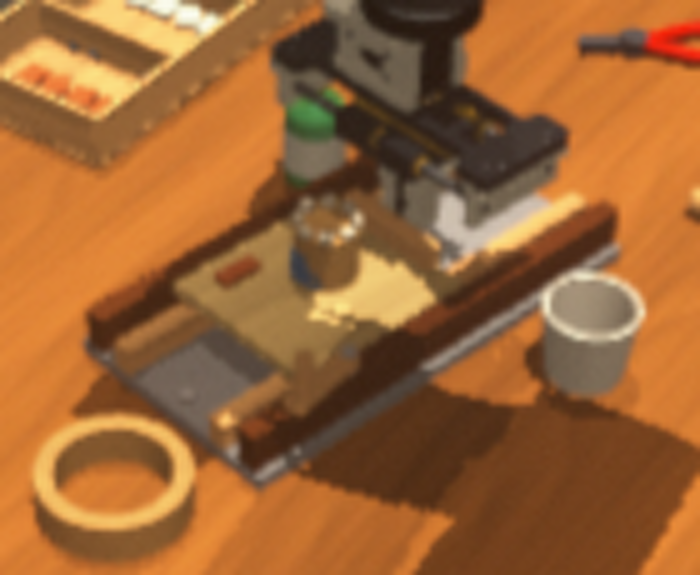

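>>> jog_arm:
  steps:
    - [1, 0, 0, 0.002, 0]
    - [1, 0, 0, 0.005, 0]
    - [1, 0, 0, 0.012, 0]
    - [1, 0, 0, 0.012, 0]
    - [1, 0, 0, 0, 0]

```text
time_s: 7.4
tcp_pos: [0.5459, -0.1629, 0.0655]
eef_rot: [-90.0, -0.0, 167.8]
contact_force: [1.0, 0.2, 0.5]
gripper_width: 0.0005
```

```bash
python3 - <<'E'
from h import *
st()
c=cap('side','s6.png'); cv2.imwrite('pics/s6z.png',cv2.resize(c['image'][120:235,190:330,::-1],None,fx=5,fy=5,interpolation=cv2.INTER_CUBIC))
E
```

```text
t 7.4 tcp [ 0.5459 -0.1629  0.0655] jig [-77.   -0.4] rot [-9.0000e+01 -2.0000e-02  1.6782e+02] F [0.95 0.22 0.48] Fx,Fl 0.42 -0.89 w 0.00047858879405062273
```

View pics/s6z.png

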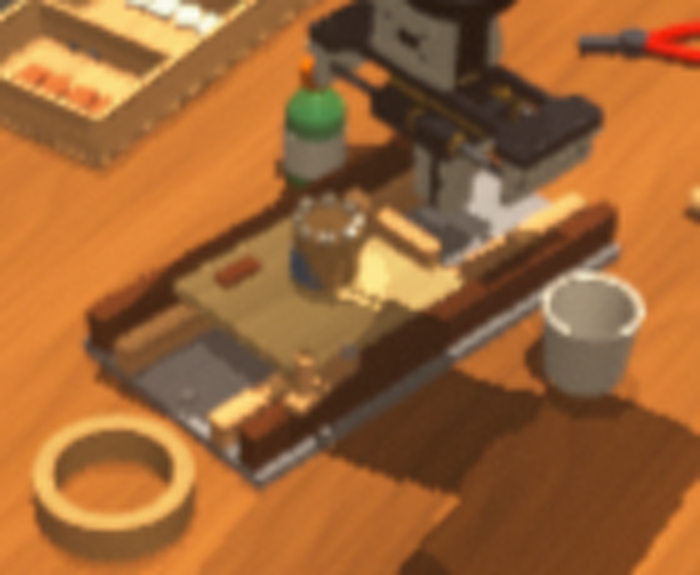

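```bash
python3 - <<'E'
from h import *
s=load('s6.png')
for z in(.040,.047):
  X=[[*world(105,-62.5),z],[*world(105,62.5),z],[*world(25,-5),z+.046],[*world(-35,-40),z+.018],[*world(-35,40),z+.018]]
  print(z,((proj(s,X)-[190,120]+.5)*5-.5).round(0).tolist())
s=load('side0.png')
for z in(.047,.040):
  o=-67
  X=[[*world(105+o,-62.5),z],[*world(105+o,62.5),z],[*world(25+o,-5),z+.046],[*world(-35+o,-40),z+.018],[*world(-35+o,40),z+.018]]
  print('before',z,((proj(s,X)-[190,120]+.5)*5-.5).round(0).tolist())
E
```

```text
0.04 [[174.0, 281.0], [307.0, 379.0], [328.0, 214.0], [356.0, 185.0], [442.0, 242.0]]
0.047 [[173.0, 272.0], [307.0, 371.0], [328.0, 206.0], [356.0, 176.0], [443.0, 233.0]]
before 0.047 [[251.0, 228.0], [385.0, 322.0], [403.0, 162.0], [427.0, 136.0], [514.0, 190.0]]
before 0.04 [[251.0, 236.0], [385.0, 331.0], [403.0, 171.0], [427.0, 144.0], [513.0, 199.0]]
```

>>> jog_arm:
  steps:
    - [1, 0, -0.02, 0, 0]
    - [1, 0, -0.03, 0, 0]
    - [1, 0, -0.03, 0, 0]
    - [1, 0, -0.02, 0, 0]
    - [1, 0.025, 0, -0.03, 0]
    - [1, 0.025, 0, -0.03, 0]
    - [1, 0.025, 0, -0.03, 0]
    - [1, 0.025, 0, -0.03, 0]
    - [1, 0.02, 0, -0.03, 0]
    - [1, 0, 0, -0.03, 0]
    - [1, 0, 0, -0.02, 0]
    - [1, 0, 0, 0, 0]

```text
time_s: 8.45
tcp_pos: [0.4723, 0.0628, 0.1662]
eef_rot: [-90.1, 0.1, 168.1]
contact_force: [0.5, -0.1, 0.9]
gripper_width: 0.0007
```

```bash
python3 - <<'E'
from h import *
print('peg',jig((.5128,.0531)),jig((.5104,.0506)))
delta([*world(125,121),.079])
c=cap('side','s7.png'); cv2.imwrite('pics/s7z.png',cv2.resize(c['image'][90:235,150:330,::-1],None,fx=4,fy=4,interpolation=cv2.INTER_CUBIC))
c=cap('top','t7.png'); cv2.imwrite('pics/t7z.png',cv2.resize(c['image'][130:230,195:375,::-1],None,fx=4.4,fy=4.4,interpolation=cv2.INTER_CUBIC))
E
```

```text
peg (np.float64(127.40225332034818), np.float64(76.86817188471328)) (np.float64(124.45789626055104), np.float64(78.69594689943007))
t 8.45 tcp [0.4723 0.0628 0.1662] jig [128.4 118.5] rot [-9.0090e+01  1.1000e-01  1.6806e+02] F [ 0.55 -0.13  0.92] Fx,Fl -0.01 -0.56 w 0.0007118472274816187
tool shift [0.0027 0.0872 0.0036]
```

View pics/s7z.png

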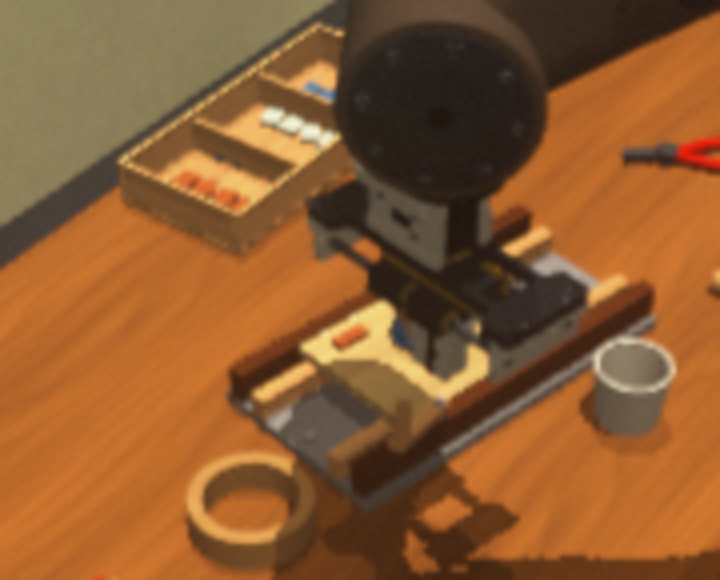

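View pics/t7z.png

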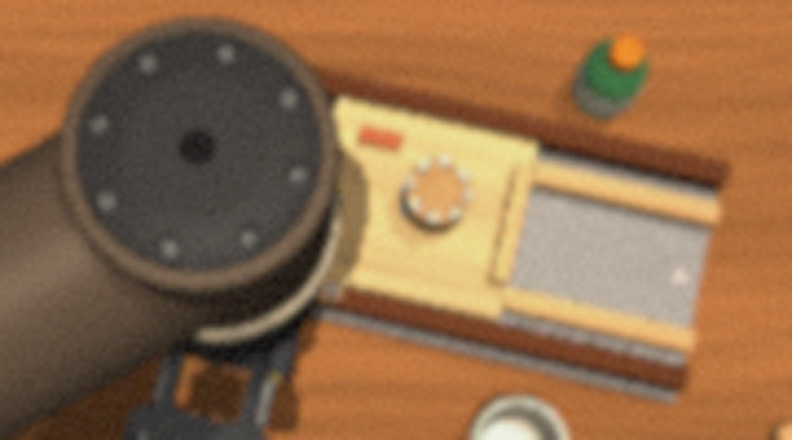

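>>> jog_arm:
  steps:
    - [1, 0.002, 0.02, 0.003, 0]
    - [1, 0, 0.02, 0, 0]
    - [1, 0, 0.02, 0, 0]
    - [1, 0, 0.02, 0, 0]
    - [1, 0, 0.007, 0, 0]
    - [1, 0, 0, 0, 0]

```text
time_s: 9.05
tcp_pos: [0.4675, 0.0557, 0.077]
eef_rot: [-89.9, -0.2, 167.8]
contact_force: [0.3, -0.3, -0.1]
gripper_width: 0.0005
```

```bash
python3 - <<'E'
from h import *
st()
c=cap('side','s8.png'); cv2.imwrite('pics/s8z.png',cv2.resize(c['image'][120:235,190:330,::-1],None,fx=5,fy=5,interpolation=cv2.INTER_CUBIC))
E
```

```text
t 9.05 tcp [0.4675 0.0557 0.077 ] jig [120.5 121.7] rot [-89.86  -0.17 167.8 ] F [ 0.26 -0.26 -0.09] Fx,Fl -0.2 -0.31 w 0.00046201046933768856
```

View pics/s8z.png

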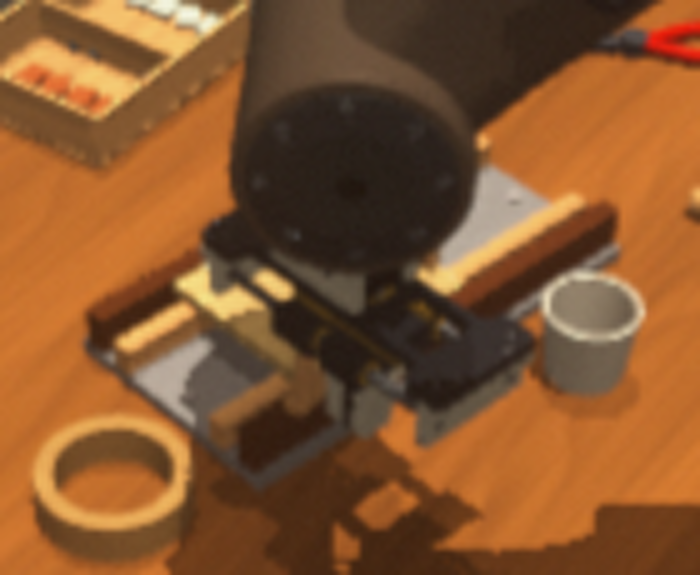

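>>> jog_arm:
  steps:
    - [1, -0.004, 0, -0.004, 0]
    - [1, -0.005, 0, 0, 0]
    - [1, -0.004, 0, 0, 0]
    - [1, -0.004, 0, 0, 0]
    - [1, -0.004, 0, 0, 0]
    - [1, -0.004, 0, 0, 0]
    - [1, 0, 0, 0, 0]

```text
time_s: 9.68
tcp_pos: [0.4948, 0.0558, 0.0787]
eef_rot: [-90.0, 0.0, 167.9]
contact_force: [-0.8, -0.6, 0.0]
gripper_width: 0.0005
```

```bash
python3 -c "
from h import *
st()"
```

```text
t 9.6833 tcp [0.4948 0.0558 0.0787] jig [126.3  95. ] rot [-9.0010e+01  2.0000e-02  1.6787e+02] F [-0.76 -0.65  0.03] Fx,Fl -0.79 0.61 w 0.0004991665616203897
```

>>> jog_arm:
  steps:
    - [1, -0.004, 0, 0.001, 0]
    - [1, -0.004, 0, 0.001, 0]
    - [1, -0.004, 0, 0.002, 0]
    - [1, -0.004, 0, 0.002, 0]
    - [1, -0.004, 0, 0.002, 0]
    - [1, -0.004, 0, 0.002, 0]
    - [1, -0.003, 0, 0.002, 0]
    - [1, 0, 0, 0, 0]

```text
time_s: 10.35
tcp_pos: [0.5184, 0.0379, 0.0785]
eef_rot: [-90.0, 0.0, 167.9]
contact_force: [-0.6, -0.5, 0.5]
gripper_width: 0.0004
```

```bash
python3 - <<'E'
from h import *
st()
c=cap('side','s9.png'); cv2.imwrite('pics/s9z.png',cv2.resize(c['image'][120:235,190:330,::-1],None,fx=5,fy=5,interpolation=cv2.INTER_CUBIC))
E
```

```text
t 10.35 tcp [0.5184 0.0379 0.0785] jig [113.7  68.3] rot [-8.9990e+01  1.0000e-02  1.6785e+02] F [-0.57 -0.48  0.55] Fx,Fl -0.58 0.45 w 0.00041082170850329397
```

View pics/s9z.png

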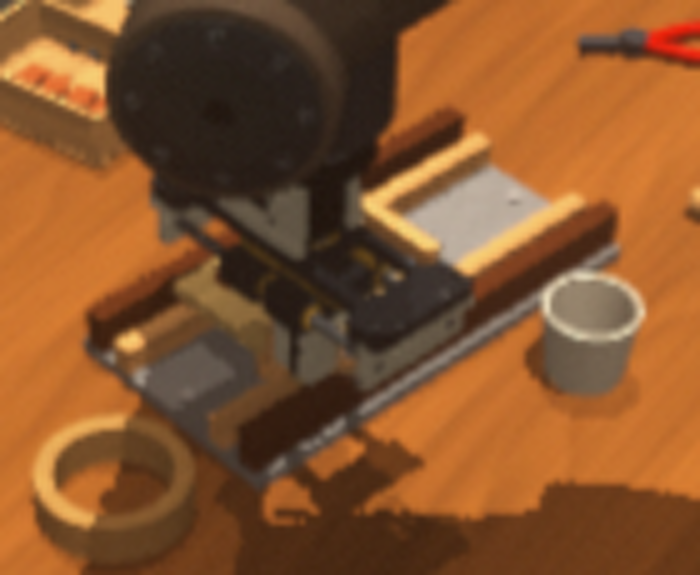

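>>> jog_arm:
  steps:
    - [1, 0.008, 0, 0, 0]
    - [1, 0.004, 0, -0.01, 0]
    - [1, 0, 0, -0.015, 0]
    - [1, 0, 0, -0.015, 0]
    - [1, -0.015, 0, 0, 0]
    - [1, -0.015, 0, 0, 0]
    - [1, -0.017, 0, 0, 0]
    - [1, 0, 0, 0, 0]

```text
time_s: 11.07
tcp_pos: [0.5637, 0.072, 0.0787]
eef_rot: [-90.0, 0.1, 168.0]
contact_force: [1.2, 1.5, 0.7]
gripper_width: 0.0005
```

```bash
python3 - <<'E'
from h import *
st()
c=cap('side','s10.png'); cv2.imwrite('pics/s10z.png',cv2.resize(c['image'][120:235,190:330,::-1],None,fx=5,fy=5,interpolation=cv2.INTER_CUBIC))
c=cap('top','t10.png'); cv2.imwrite('pics/t10z.png',cv2.resize(c['image'][130:230,195:375,::-1],None,fx=4.4,fy=4.4,interpolation=cv2.INTER_CUBIC))
E
```

```text
t 11.0667 tcp [0.5637 0.072  0.0787] jig [156.5  31. ] rot [-9.0030e+01  1.2000e-01  1.6797e+02] F [1.2  1.51 0.71] Fx,Fl 1.73 -0.86 w 0.0004780302425993521
```

View pics/s10z.png

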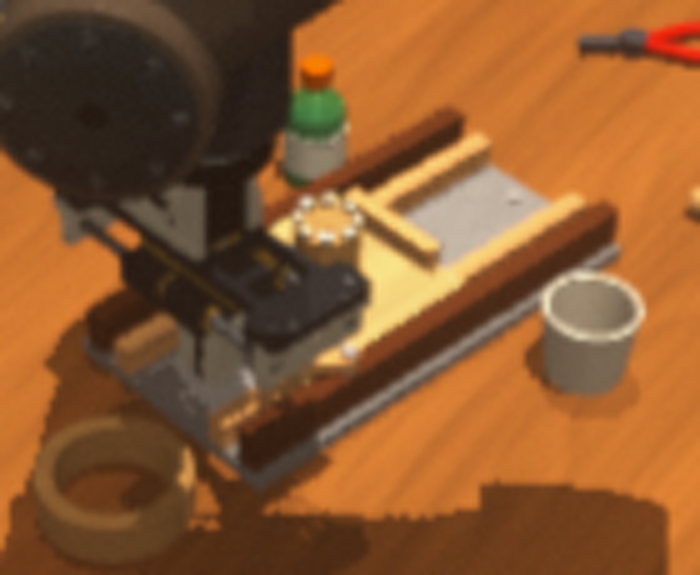

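View pics/t10z.png

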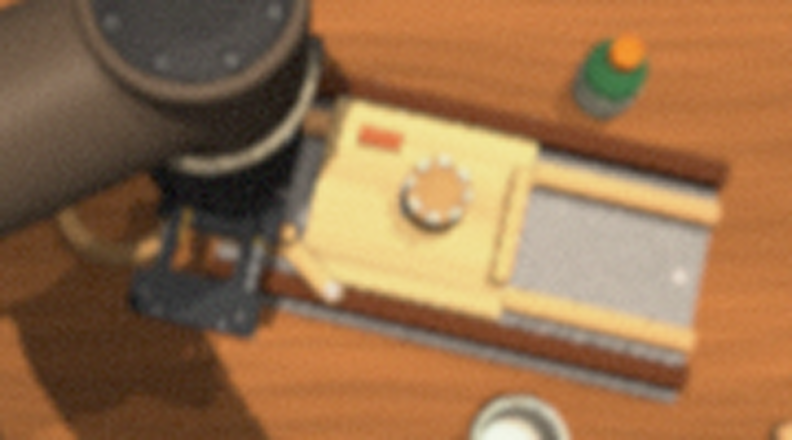

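>>> jog_arm:
  steps:
    - [1, 0, 0, 0.01, 0]
    - [1, 0, 0, 0.01, 0]
    - [1, 0, 0, 0.004, 0]
    - [1, 0, 0, 0.004, 0]
    - [1, 0, 0, 0.004, 0]
    - [1, 0, 0, 0.004, 0]
    - [1, 0, 0, 0.004, 0]
    - [1, 0, 0, 0.004, 0]
    - [1, 0, 0, 0.004, 0]
    - [1, 0, 0, 0.003, 0]
    - [1, 0, 0, 0, 0]

```text
time_s: 12.08
tcp_pos: [0.5527, 0.0206, 0.0802]
eef_rot: [-90.2, 0.4, 167.9]
contact_force: [0.4, 1.5, -0.6]
gripper_width: 0.0005
```

```bash
python3 - <<'E'
from h import *
c=load('t10.png');print('peg before',jig(onz(c,tz([[290,232]]),.083)[0]),'pivot',jig(onz(c,tz([[331,290]]),.055)[0]))
st()
c=cap('side','s11.png'); cv2.imwrite('pics/s11z.png',cv2.resize(c['image'][120:235,190:330,::-1],None,fx=5,fy=5,interpolation=cv2.INTER_CUBIC))
c=cap('top','t11.png'); cv2.imwrite('pics/t11z.png',cv2.resize(c['image'][130:230,195:375,::-1],None,fx=4.4,fy=4.4,interpolation=cv2.INTER_CUBIC))
E
```

```text
peg before (np.float64(115.22905945700646), np.float64(44.065438703004475)) pivot (np.float64(80.99815572180488), np.float64(70.69611310728096))
t 12.0833 tcp [0.5527 0.0206 0.0802] jig [103.9  31.1] rot [-90.18   0.36 167.92] F [ 0.44  1.48 -0.57] Fx,Fl 1.54 -0.13 w 0.0005498846353089585
```

View pics/t11z.png

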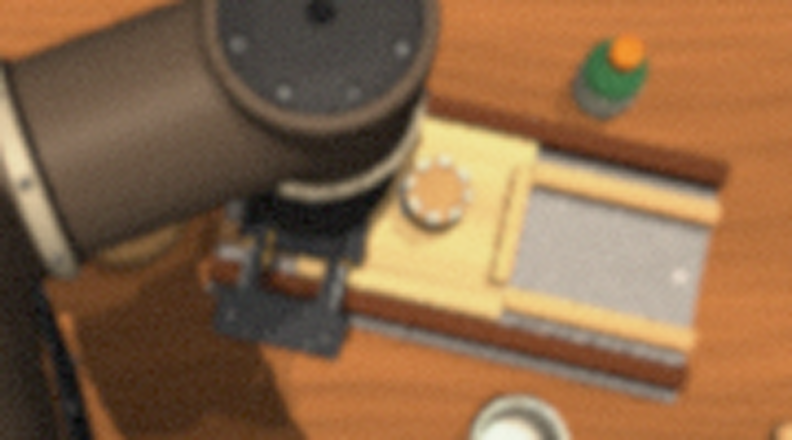

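>>> jog_arm:
  steps:
    - [1, 0, 0, 0.002, 0]
    - [1, 0, 0, 0.002, 0]
    - [1, 0, 0, 0.002, 0]
    - [1, 0, 0, 0.001, 0]
    - [1, 0, 0, 0.001, 0]
    - [1, 0, 0, 0, 0]

```text
time_s: 12.68
tcp_pos: [0.5477, 0.0123, 0.0784]
eef_rot: [-90.0, -0.0, 167.9]
contact_force: [-0.8, 0.1, 0.2]
gripper_width: 0.0004
```

>>> jog_arm:
  steps:
    - [1, 0, 0, 0.001, 0]
    - [1, 0, 0, 0, 0]

```text
time_s: 12.85
tcp_pos: [0.5478, 0.012, 0.0784]
eef_rot: [-90.0, -0.0, 167.9]
contact_force: [-1.4, 4.1, -1.7]
gripper_width: 0.0006
```

```bash
python3 - <<'E'
from h import *
st()
E
```

```text
t 12.85 tcp [0.5478 0.012  0.0784] jig [94.4 34.1] rot [-9.0040e+01 -1.0000e-02  1.6787e+02] F [-1.41  4.14 -1.73] Fx,Fl 3.76 2.24 w 0.0005927162879939457
```

>>> jog_arm:
  steps:
    - [1, 0, 0, -0.003, 0]
    - [1, 0, 0, -0.012, 0]
    - [1, 0, 0, -0.012, 0]
    - [1, 0, -0.02, 0, 0]
    - [1, 0, -0.03, 0, 0]
    - [1, 0, -0.03, 0, 0]
    - [1, 0, -0.02, -0.03, 0]
    - [1, 0, 0, -0.035, 0]
    - [1, 0, 0, -0.035, 0]
    - [1, 0, 0, -0.035, 0]
    - [1, 0, 0, -0.035, 0]
    - [1, 0, 0, 0, 0]

```text
time_s: 13.85
tcp_pos: [0.5905, 0.2103, 0.1783]
eef_rot: [-90.0, 0.1, 168.1]
contact_force: [0.3, -1.0, 0.5]
gripper_width: 0.0004
```

```bash
python3 - <<'E'
from h import *
st()
c=cap('side','s12.png'); cv2.imwrite('pics/s12z.png',cv2.resize(c['image'][120:235,190:330,::-1],None,fx=5,fy=5,interpolation=cv2.INTER_CUBIC))
c=cap('top','t12.png'); cv2.imwrite('pics/t12z.png',cv2.resize(c['image'][130:230,195:375,::-1],None,fx=4.4,fy=4.4,interpolation=cv2.INTER_CUBIC))
E
```

```text
t 13.85 tcp [0.5905 0.2103 0.1783] jig [297.3  33.6] rot [-9.0040e+01  7.0000e-02  1.6811e+02] F [ 0.32 -0.99  0.45] Fx,Fl -0.9 -0.52 w 0.0003568499620227086
```

View pics/s12z.png

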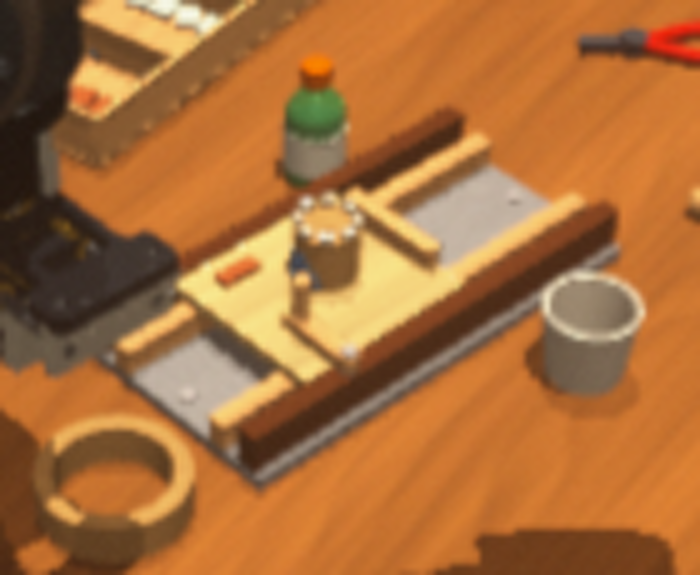

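View pics/t12z.png

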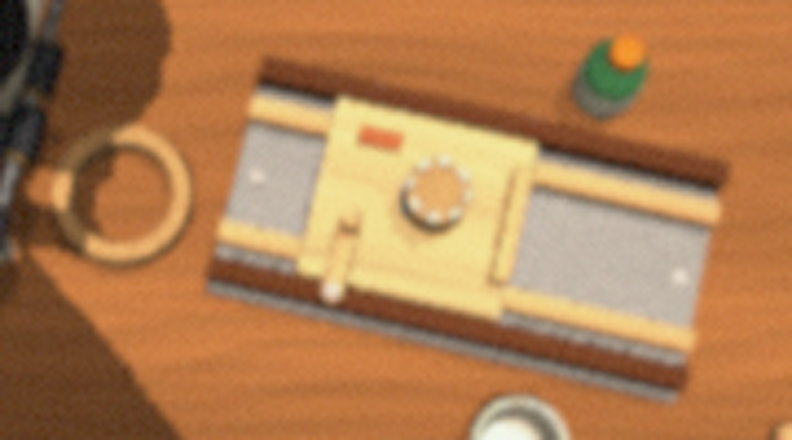

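View pics/t12.png

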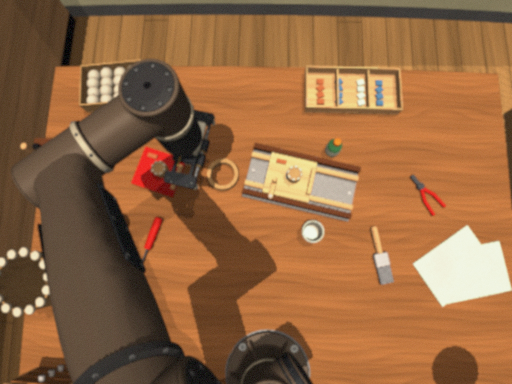

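```bash
python3 - <<'E'
from h import *
c=load('t12.png');s=load('s12.png')
for n,p in(('T',onz(c,tz([[350,222]]),.083)[0]),('S',onz(s,sz([[302,279]]),.083)[0])):
    a=jig(p); print(n,'peg',a,'angle',np.arctan2(71-a[1],a[0]-80.5))
print('board front edge top z.04',[np.round(jig(q),1) for q in onz(c,tz([[338,98],[300,270]]),.04)])
print('batten rear z.058',[np.round(jig(q),1) for q in onz(c,tz([[535,168],[512,285]]),.058)])
print('tower top S',jig(onz(s,sz([[328,215]]),.086)[0]),'T',jig(onz(c,tz([[442,192]]),.086)[0]))
st()
E
```

```text
T peg (np.float64(78.70374945332006), np.float64(28.593064862730976)) angle 1.6131284935724493
S peg (np.float64(77.65949635366604), np.float64(27.79239122275568)) angle 1.6364426845342779
board front edge top z.04 [array([106.9, -63.2]), array([104.7,  59.8])]
batten rear z.058 [array([-33.3, -41.1]), array([-34.8,  40.2])]
tower top S (np.float64(25.33337918695478), np.float64(-4.238859425392526)) T (np.float64(24.847604520653313), np.float64(-4.023814165638024))
t 13.95 tcp [0.589  0.2063 0.1779] jig [293.1  34.2] rot [-8.9950e+01 -4.0000e-02  1.6803e+02] F [ 0.02 -0.9  -0.11] Fx,Fl -0.88 -0.21 w 0.0005186876656605762
```

All agree: the board is seated and the button is square, at its stop. I'm handing in the job.

```bash
python3 -c "
from plant import r
print(r.close_job())"
```

```text
the job is handed in; nothing more can be done
None
```

The board is seated in its notches and the turn-button is swung square across it. The job was handed in at about 14 s of the 45 s allowed.

- **Board:** I pushed it about 65 mm forward by the rear batten with the closed fingertips. The force stayed below 5 N while it slid, then rose to 9.3 N against the notch walls. After backing off, the camera put the board within about 2 mm of the seat along the rails. It lay at the lower height, with the tower top where it should be for a seated board.
- **Turn-button:** I pushed the peg inward first, then rearward from its front side, until it met the stop at about 4 N. The two views read 1.61 and 1.64 rad, slightly past the 1.6 stop. I put that down to the 1–2 mm measuring error.
- **Other things:** the tower was not touched. The glue bottle, tape, pot, pliers and brush look unmoved in the last pictures. The file and tube were far from the work, and the arm partly hid them in the last top picture, so I did not check them there. The arm ended clear of everything, with its force reading down to noise (about 1 N).
- **Small oddities:** the tool felt up to 3.7 N upward during the slide, probably friction on the batten. It also drifted about 3 mm sideways during the last push on the peg, with no visible effect.

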